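Mix the short sample jar on the touch mixer and load it in the sampler carrier

ROBOT

A 6-joint arm with a two-finger parallel gripper is mounted at the origin on the work surface. World frame = base frame: x ahead of the robot, y to its left, z up, the work surface at z = 0. Lengths are in m, angles in rad, forces in N, time in s.
With the tool pointing down it reaches from about 0.25 to 0.775 m from the base axis. Payload 4 kg.
Tool frame: the origin (TCP) lies between the finger pads; the fingertips stand 14 mm ahead of it and the grasp point (between the pads) lies 5 mm behind it; z points along the fingers, y is the line along which they close (so a half turn about z gives the same grasp; the last joint's range is limited). The gripper opens to 94 mm and grips with 3 to 60 N. Pads are 16 mm wide; open, the fingers measure 119 mm over their backs; the gripper's body (75 mm by 177 mm) begins 78 mm behind the grasp point.
Start: joints at [1.199, 0.087, 1.371, -0, 1.684, -0.103], TCP at [0.146, 0.53, 0.22] pointing down, gripper open.
Joint ranges: [-3.1, 3.1], [-0.76, 2.03], [0.27, 2.55], [-1.08, 4.22], [0.17, 2.65], [-2.57, 2.57]. Speed limits (rad/s): [2.79, 2.79, 3.14, 3.14, 3.14, 3.14].

INTERFACE

Orientations are given as [roll, pitch, yaw] about the fixed x, y, z axes, in that order (R = Rz(yaw) Ry(pitch) Rx(roll)).
In Python, from plant import observe, grab_frame, close_job, masks_of, landmark_of gives the robot as it stands.
- The arm moves only by the tool drive_tool, never from a script. Its argument "moves" is a list of rows, each an object with "slide": the shift along the tool's x, y, z normalised to -1 to 1, where 1 is 20 cm, a list of three; "dr": the turn, a rotation vector about the tool's x, y, z normalised to -1 to 1, where 1 is 2 rad, a list of three; "claw": the finger opening in mm, from 0 to 94. A call has 1 to 5 rows; each row is the pose to reach, as a shift and turn from the pose commanded when the call began, along the tool's axes at that moment; what a row does not reach only later rows make up. A row lasts 1/8 s, in which the tool goes at most 62.5 mm and 10.7 degrees, less where a joint would pass 70% of its speed; a pose out of reach is approached as far as the arm can. A call with a number of a shift or a turn outside -1 to 1 is refused whole. A call with a gripper value outside its range is refused whole. The fingers move at their own pace and stop on an object; "newtons" is the grip in N (left out, the last holds). Time passes only in rows, so rows that repeat a pose let the fingers close. It gives the time, the measured TCP pose, the force, the opening and the grip force at its end, in the units of the state.
- observe(): the state, without advancing time (a new reading comes with each control period).
- grab_frame(name): name is "scene" or "top" or "wrist"; returns a dict with "pixels" (480x640x3 uint8, red, green, blue), "fx", "fy", "cx", "cy" (pixels), "rvec" (rotation vector, rad) and "tvec" (3), from world to camera coordinates, as OpenCV has them. Camera axes: x right, y down, z forward; pixel columns grow to the right and rows downward; lengths in m; the calibration is good to about 2 mm. A picture is of the moment at which its call begins. There is no depth.
- close_job(): hands the job in; it is judged then, once.
Trained networks look in a picture, given as the dict that the camera call returned (one of the last four; its "shot" number tells which), for a name from the list of things; names that differ only in an ending like _2 or _b are one class to them, and where a whole thing is asked for, a point or a joint stands for the part that bears it (a point fixed in the world has none). Each returns a list of dicts, best first, with "p" (0 to 1); they miss things now and then, are a little off and sometimes report something else, mostly with a low value. They report only what shows in the picture. A call takes as long as a camera call.
- masks_of(target, picture): "pixels" (480x640 bool, what is visible of it) and "extent" ([left, top, right, bottom] in pixels, round what is visible of it).
- landmark_of(target, picture): "location" ([column, row] in pixels: a listed point, or the origin of a listed thing).
The state is a dict: "time": time; "joint_pos": joint angles; "joint_vel": joint speeds; "tau": joint torques, N m; "eef_pos": TCP position; "tool_rot": TCP orientation; "contact_force": force on the tool from outside, world axes, zero at the start; "torque": the same for the moment, N m; "gripper_width": finger opening in m; "grip_force": force on a finger pad.
Only numpy, scipy, OpenCV 4.12 (cv2) and the standard library are available. Lean on these libraries where they do the work, as an engineer would, in place of code of your own. Each camera call takes 0.05 s, during which the arm holds its last target. There are 200 camera calls.

TASK

Take the short wide-capped sample jar out of the sloped rack, press it upright onto the rubber pad of the touch mixer until the pad is fully down and keep it there for a good second, then set it cap up in the large empty pocket of the sampler carrier. It is glass: do not push harder than 25 N on the pad, do not drop it, and leave the two tall bottles and the slim vial where they are.

Things in the scene. Friction and masses are not known exactly. Their poses are not given: they have to be found in the camera images.
- rack: White sloped rack, fixed, 270 mm long (its y), 110 deep, 60 tall; origin: centre of underside, z up. Cradles at y -85, 0, +85 mm: bottles lean 35 deg from vertical, tops to rack -x (the robot), underside centre at x 0, z 34 mm. Wall on the low (-x) side reaches 38 mm up the bottle, fences on its y sides 18 mm (1.5 mm clear), lip behind 12 mm. Neighbouring bottles are 43 mm apart
- jar: The sample jar: short, straight amber glass body 42 mm in diameter up to 52 mm height, then a broad white screw cap 39 mm in diameter from 56 to 72 mm (total height 72 mm), about 110 g. It leans in any one of the rack's three cradles. Origin: centre of its underside; own z along its axis, out of the cap
- tall_a: Tall amber bottle, 42 mm in diameter up to 68 mm height, narrowing to a 27 mm white cap, 104 mm high in all; leans in another cradle of the rack. Origin: centre of its underside, z along its axis. To be left alone
- tall_b: A second tall amber bottle, the same as tall_a, in the remaining cradle. To be left alone
- mixer: White touch mixer, fixed: a box 140 mm (its x) by 115 mm (its y), top of the housing 64 mm high with a flat grey collar up to 69 mm, black knob on its front (-x). A round black rubber pad is at its centre. Origin: centre of its underside, z up
- pad (a joint): The mixer's sprung pad: 0 when up, grows as it is pressed straight down to its stop at 0.010 m (10 mm). It begins to move at about 2 N and reaches the stop at about 9 N
- pad_top (a point): Centre of the flat top of the mixer's round black rubber pad (66 mm in diameter), 90 mm above the table when up, 80 mm when fully down
- carrier: Aluminium sampler carrier plate, fixed, 150 mm (its x) by 80 mm (its y), 20 mm thick, with two round pockets 10 mm deep: the large one (47 mm in diameter) at x -30 mm is empty, the small one (27 mm) at x +45 mm holds a slim vial. Origin: centre of its underside, z up
- pocket (a point): Centre of the floor of the carrier's large empty pocket, 10 mm above the table; the pocket's mouth is 10 mm higher, and it is 47 mm in diameter, so the jar has 2.5 mm to spare all round
- vial: Slim amber vial 23 mm in diameter, 49 mm high, standing in the carrier's small pocket. Origin: centre of its underside. To be left alone

How it is judged:
By the outcome, as a careful person would: the job done as asked, in the order asked, and still so for the second after the job is handed in, with the robot touching nothing.
It also fails if it takes over 58 s, if anything falls off the work surface, if the arm or the gripper's body presses on something with over 40 N, if the wrist force passes 120 N, or if a joint passes its speed limit or range.

## Working session

There is one attempt and no reset: what is moved stays moved. The work goes in short steps, Python scripts to look and compute and a tool call to move; the robot and the scene stay as the last step left them, time stands still between calls to the robot, and variables do not carry over. Pictures are saved under pics/ and viewed, at most 13 in all, crops included, and the job is handed in when it is done.

Besides the shell and the picture viewer there is one more tool, called after "Emit:" as name(argument=value, ...), one argument or row to a line, values as JSON. drive_tool: Moves the arm, as the interface text tells. Its arguments: {"type":"object","properties":{"moves":{"type":"array","items":{"type":"object","properties":{"slide":{"type":"array","items":{"type":"number","minimum":-1,"maximum":1}},"dr":{"type":"array","items":{"type":"number","minimum":-1,"maximum":1}},"claw":{"type":"number"}}}},"newtons":{"type":"number"}},"required":["moves"]}

```bash
mkdir -p pics; ls
cat > h.py <<'E'
import numpy as np, cv2
from scipy.spatial.transform import Rotation as R
from plant import observe, grab_frame, close_job, masks_of, landmark_of
def ray(f,uv):
    M=cv2.Rodrigues(np.array(f["rvec"],float))[0]; t=np.array(f["tvec"],float)
    d=M.T@np.array([(uv[0]-f["cx"])/f["fx"],(uv[1]-f["cy"])/f["fy"],1.0]); c=-M.T@t
    return c,d/np.linalg.norm(d)
def at_z(f,uv,z):
    c,d=ray(f,uv); return c+d*(z-c[2])/d[2]
def tri(rays):
    A=sum(np.eye(3)-np.outer(d,d) for c,d in rays); b=sum((np.eye(3)-np.outer(d,d))@c for c,d in rays)
    p=np.linalg.solve(A,b); return p,[np.linalg.norm(np.cross(p-c,d)) for c,d in rays]
def proj(f,P):
    K=np.array([[f["fx"],0,f["cx"]],[0,f["fy"],f["cy"]],[0,0,1.]])
    return cv2.projectPoints(np.array(P,float).reshape(-1,1,3),np.array(f["rvec"],float),np.array(f["tvec"],float),K,None)[0].reshape(-1,2)
def save(f,n): cv2.imwrite("pics/"+n,f["pixels"][:,:,::-1])
E
python3 - <<'E'
from h import *
np.set_printoptions(precision=4,suppress=True)
s=observe(); print(s)
F={n:grab_frame(n) for n in("scene","top")}
for n,f in F.items():
    save(f,n+"0.png"); print(n,-cv2.Rodrigues(np.array(f["rvec"]))[0].T@np.array(f["tvec"]),f["fx"])
for t in("rack","jar","tall_a","mixer","pad_top","carrier","pocket","vial"):
    L={n:landmark_of(t,f)[:3] for n,f in F.items()}
    for n in L: print(t,n,[(np.round(l["location"],1).tolist(),round(l["p"],2)) for l in L[n]])
    if all(L.values()): 
        p,e=tri([ray(F[n],L[n][0]["location"]) for n in L]); print("   ",p,np.array(e))
E
```

```text
pics
{'time': 0.0, 'joint_pos': array([ 1.1989,  0.0879,  1.3722, -0.    ,  1.6836, -0.1031]), 'joint_vel': array([-0.0001, -0.0011, -0.001 , -0.0001, -0.0002,  0.001 ]), 'tau': array([ -0.0015, -34.0165, -30.243 ,   0.0717,   0.0327,  -0.0002]), 'eef_pos': array([0.1459, 0.5298, 0.2184]), 'tool_rot': array([-3.1395, -0.0002,  2.8728]), 'contact_force': array([-0.1627, -0.2169, -0.2505]), 'torque': array([0.0079, 0.0196, 0.0036]), 'grip_force': 0.0, 'gripper_width': 0.0939571199429984}
scene [1.2303 0.1596 0.67  ] 519.1013222322096
top [0.4662 0.0057 0.9092] 483.32406622082607
rack scene [([425.4, 271.9], 0.71)]
rack top [([220.4, 258.4], 0.83), ([255.6, 231.5], 0.57), ([507.6, 246.9], 0.25)]
    [ 0.4873  0.2215 -0.008 ] [0. 0.]
jar scene [([433.2, 258.2], 0.76), ([468.6, 250.2], 0.4)]
jar top [([216.6, 257.1], 0.94)]
    [0.4883 0.2252 0.0281] [0.0051 0.0051]
tall_a scene [([388.3, 268.1], 0.7), ([466.6, 248.2], 0.56)]
tall_a top [([255.2, 229.4], 0.66), ([174.4, 280.0], 0.58)]
    [0.539  0.1505 0.0339] [0.0017 0.0017]
mixer scene [([269.8, 266.5], 0.61)]
mixer top [([369.1, 225.1], 0.56), ([377.4, 224.0], 0.25)]
    [ 0.5506 -0.0633  0.0025] [0.0026 0.0026]
pad_top scene [([269.4, 229.5], 0.97)]
pad_top top [([378.8, 222.7], 0.73), ([507.2, 259.1], 0.73)]
    [ 0.5455 -0.0679  0.0875] [0.0033 0.0033]
carrier scene [([154.0, 231.4], 0.64)]
carrier top [([505.1, 246.2], 0.58)]
    [ 0.5111 -0.3145  0.008 ] [0.0027 0.0027]
pocket scene [([167.0, 223.5], 0.71), ([136.5, 242.6], 0.5), ([269.7, 226.2], 0.19)]
pocket top [([505.5, 260.7], 0.67)]
    [ 0.4822 -0.3072  0.0092] [0.0042 0.0042]
vial scene [([134.3, 242.2], 0.55)]
vial top [([515.9, 220.7], 0.46)]
    [ 0.5577 -0.3324  0.015 ] [0.0021 0.0021]
```

View pics/top0.png

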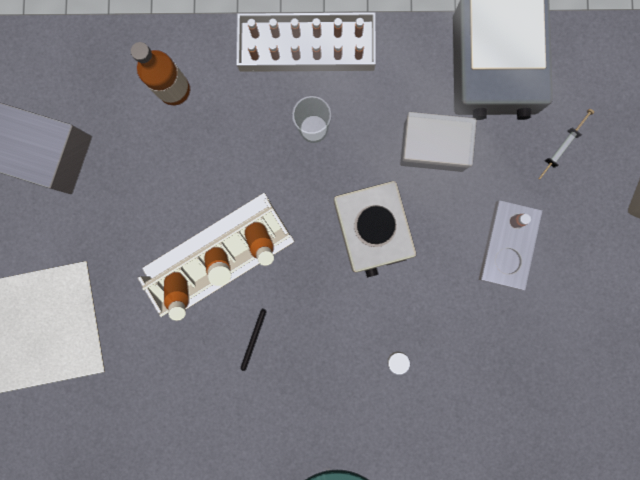

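View pics/scene0.png

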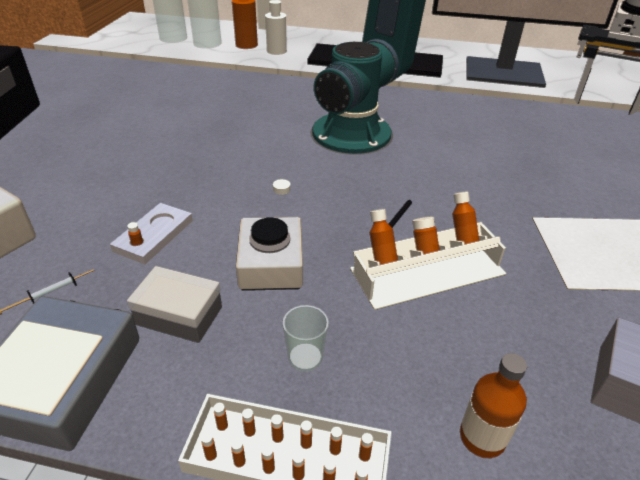

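The jar sits in the middle cradle: cap at (219,272) in top and (426,224) in scene. The pad is at about (376,225) in top, and the pocket crescent at about (511,261). Next I fit the poses with the given geometry.

```bash
cat > fit.py <<'E'
from h import *
from scipy.optimize import least_squares
np.set_printoptions(precision=4,suppress=True)
F={n:grab_frame(n) for n in("scene","top")}
def T(q,p): 
    c,s=np.cos(q[2]),np.sin(q[2]); p=np.atleast_2d(p); return np.c_[q[0]+c*p[:,0]-s*p[:,1],q[1]+s*p[:,0]+c*p[:,1],p[:,2]]
def ring(q,base,ax,h,r,n=40):
    ax=np.array(ax); u=np.array([0,1,0.]); v=np.cross(ax,u); a=np.linspace(0,2*np.pi,n)
    return T(q,np.array(base)+h*ax+r*(np.outer(np.cos(a),u)+np.outer(np.sin(a),v)))
A=np.array([-np.sin(np.radians(35)),0,np.cos(np.radians(35))])
if __name__=="__main__":
    # rack: landmarks; carrier: landmarks; pad: black blob
    ob=[]
    for n,f in F.items():
        for t,P in(("rack",[[0,0,0]]),("jar",[[0,0,.034]]),("tall_a",[[0,.085,.034],[0,-.085,.034]])):
            for l in landmark_of(t,f)[:2]:
                if l["p"]>.5: ob.append((n,np.array(P),np.array(l["location"])))
    def res(q):
        r=[]
        for n,P,l in ob:
            d=proj(F[n],T(q,P))-l; r+=list(d[np.argmin((d**2).sum(1))])
        return r
    q=least_squares(res,[.49,.22,.58],loss="soft_l1"); print("rack",q.x,np.degrees(q.x[2]),np.round(q.fun,1))
    ob2=[]
    for n,f in F.items():
        for t,P in(("carrier",[0,0,0]),("vial",[.045,0,.01]),("pocket",[-.03,0,.01])):
            for l in landmark_of(t,f)[:1]: ob2.append((n,P,np.array(l["location"])))
    c=least_squares(lambda q:np.concatenate([(proj(F[n],T(q,P))-l)[0] for n,P,l in ob2]),[.51,-.31,-.25],loss="soft_l1")
    print("carrier",c.x,np.degrees(c.x[2]),np.round(c.fun,1),"pocket",T(c.x,[-.03,0,.01]))
    pc=[]
    for n,f in F.items():
        u,v=map(int,landmark_of("pad_top",f)[0]["location"]); g=cv2.cvtColor(f["pixels"],cv2.COLOR_RGB2GRAY)
        w=np.zeros_like(g); w[v-35:v+35,u-35:u+35]=(g[v-35:v+35,u-35:u+35]<40)
        k,_,st,ce=cv2.connectedComponentsWithStats(w); i=1+np.argmax(st[1:,4]); print(n,"blob",st[i],ce[i]); pc.append(at_z(f,ce[i],.088 if n=="top" else .085))
    print("pad",pc)
    im={n:f["pixels"].copy() for n,f in F.items()}
    for n,f in F.items():
        for y in(-.085,0,.085):
            L=((0,.021),(.052,.021),(.056,.0195),(.072,.0195)) if y==0 else ((0,.021),(.068,.021),(.104,.0135))
            for h,r in L: cv2.polylines(im[n],[proj(f,ring(q.x,[0,y,.034],A,h,r)).round().astype(int)],True,(0,255,0),1)
        cv2.polylines(im[n],[proj(f,T(q.x,[[-.055,-.135,0],[.055,-.135,0],[.055,.135,0],[-.055,.135,0]])).round().astype(int)],True,(0,0,255),1)
        cv2.polylines(im[n],[proj(f,T(c.x,[[-.075,-.04,.02],[.075,-.04,.02],[.075,.04,.02],[-.075,.04,.02]])).round().astype(int)],True,(0,0,255),1)
        for x,z,r in((-.03,.02,.0235),(.045,.059,.008)): cv2.polylines(im[n],[proj(f,ring(c.x,[x,0,z],[0,0,1.],0,r)).round().astype(int)],True,(0,255,0),1)
        cv2.polylines(im[n],[proj(f,ring([*np.mean(pc,0)[:2],0],[0,0,.09],[0,0,1.],0,.033)).round().astype(int)],True,(0,255,0),1)
    a=[im["top"][180:330,130:310],im["scene"][180:330,340:520],im["top"][180:330,325:550],im["scene"][180:330,100:325]]
    a=np.vstack([np.hstack([cv2.resize(x,None,fx=2,fy=2) for x in a[:2]]),cv2.resize(np.hstack(a[2:]),(720,240))]); cv2.imwrite("pics/ov.png",a[:,:,::-1])
E
python3 fit.py
```

```text
rack [0.4944 0.2208 0.5745] 32.91729210934394 [   0.8   -2.1   -3.7    2.4   -0.9   -0.9   -1.1   -1.3   -1.5   -2.5
 -297.1   35.4    1.2    2.5   -0.5   -2.3   -0.8   -3.5]
carrier [ 0.5117 -0.317  -0.2606] -14.929902457878804 [-1.   2.1  3.   0.3 -1.9  0.  -0.1 -1.9  0.7  2.4 -1.6  2.2] pocket [[ 0.4827 -0.3093  0.01  ]]
scene blob [252 218  36  27 764] [269.0772 231.1113]
top blob [ 358  207   37   37 1054] [375.7021 224.6954]
pad [array([ 0.5468, -0.0649,  0.085 ]), array([ 0.5428, -0.0657,  0.088 ])]
```

View pics/ov.png

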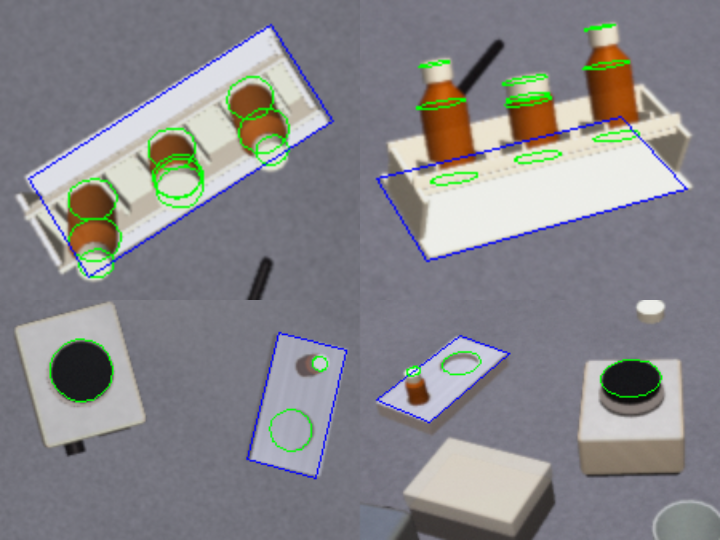

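```bash
cat > plan.py <<'E'
from h import *
np.set_printoptions(precision=4,suppress=True)
Q=[.4944,.2208,.5745]
def grasp(h,Q=Q):
    c,s=np.cos(Q[2]),np.sin(Q[2]); t=np.radians(35); A=np.array([-c*np.sin(t),-s*np.sin(t),np.cos(t)])
    z=-A; y=np.array([s,-c,0]); M=np.c_[np.cross(y,z),y,z]
    return np.array([Q[0],Q[1],.034])+A*h, M
def down(p,yaw_y):  # tool down, y axis at heading yaw_y
    y=np.array([np.cos(yaw_y),np.sin(yaw_y),0]); z=np.array([0,0,-1.]); return np.array(p,float),np.c_[np.cross(y,z),y,z]
def rel(p,M,p0=None,M0=None):
    s=observe(); p0=s["eef_pos"] if p0 is None else p0; M0=R.from_euler("xyz",s["tool_rot"]).as_matrix() if M0 is None else M0
    rv=R.from_matrix(M0.T@M).as_rotvec(); print("slide",M0.T@(p-p0)/.2,"dr",rv/2,"deg",np.degrees(np.linalg.norm(rv)),"mm",1e3*np.linalg.norm(p-p0))
E
python3 - <<'E'
from plan import *
p,M=grasp(.24); print(p); rel(p,M)
s=observe(); M0=R.from_euler("xyz",s["tool_rot"]).as_matrix()
rv=R.from_matrix(M0.T@M).as_rotvec()
pm=(p+s["eef_pos"])/2; pm[2]=.25
rel(pm,M0@R.from_rotvec(rv/2).as_matrix())
E
```

```text
[0.3788 0.146  0.2306]
slide [-1.6324 -1.5432 -0.0556] dr [-0.3486  0.1563  1.1057] deg 134.0489709232324 mm 449.40823441456365
slide [-0.8162 -0.7716 -0.1526] dr [-0.1743  0.0782  0.5528] deg 67.02448546161621 mm 226.6978596676749
```

Emit:
drive_tool(
  moves=[
    {"slide":[-0.2,-0.2,-0.15],"dr":[-0.17,0.08,0.55],"claw":70},
    {"slide":[-0.4,-0.4,-0.15],"dr":[-0.17,0.08,0.55],"claw":70},
    {"slide":[-0.6,-0.6,-0.15],"dr":[-0.17,0.08,0.55],"claw":70},
    {"slide":[-0.82,-0.77,-0.15],"dr":[-0.17,0.08,0.55],"claw":70},
    {"slide":[-0.82,-0.77,-0.15],"dr":[-0.17,0.08,0.55],"claw":70},
  ],
)

```text
time: 2.33
eef_pos: [0.2659, 0.3353, 0.2498]
tool_rot: [2.951, -0.227, 1.987]
contact_force: [-0.4, 1.3, -0.3]
gripper_width: 0.0702
grip_force: 0.0
```

```bash
python3 -c "
from plan import *
s=observe();print(s['eef_pos'],s['tool_rot'],s['joint_pos'])
rel(*grasp(.24))"
```

```text
[0.2659 0.3353 0.2498] [ 2.9513 -0.2271  1.9869] [ 0.6253 -0.402   1.7621  0.178   1.545   0.2476]
slide [-1.0874  0.1603 -0.1249] dr [-0.2082  0.0956  0.6553] deg 79.5488142456737 mm 221.24758728387113
```

Emit:
drive_tool(
  moves=[
    {"slide":[-0.25,0.05,-0.12],"dr":[-0.21,0.1,0.66]},
    {"slide":[-0.5,0.1,-0.12],"dr":[-0.21,0.1,0.66]},
    {"slide":[-0.75,0.15,-0.12],"dr":[-0.21,0.1,0.66]},
    {"slide":[-1,0.16,-0.12],"dr":[-0.21,0.1,0.66]},
    {"slide":[-1,0.16,-0.12],"dr":[-0.21,0.1,0.66]},
  ],
)

```text
schema error: expected keys slide, dr, claw
```

```bash
python3 -c "
from plan import *
s=observe();print(s['eef_pos'],s['tool_rot'],s['joint_pos'])
rel(*grasp(.20))"
```

```text
[0.2659 0.3353 0.2498] [ 2.9513 -0.2271  1.9869] [ 0.6253 -0.402   1.7621  0.178   1.545   0.2476]
slide [-1.1067  0.2406  0.0573] dr [-0.2082  0.0956  0.6553] deg 79.5488142456737 mm 226.79393088386678
```

Emit:
drive_tool(
  moves=[
    {"slide":[-0.25,0.05,-0.12],"dr":[-0.21,0.1,0.66],"claw":70},
    {"slide":[-0.5,0.1,-0.12],"dr":[-0.21,0.1,0.66],"claw":70},
    {"slide":[-0.75,0.15,-0.12],"dr":[-0.21,0.1,0.66],"claw":70},
    {"slide":[-1,0.16,-0.12],"dr":[-0.21,0.1,0.66],"claw":70},
    {"slide":[-1,0.16,-0.12],"dr":[-0.21,0.1,0.66],"claw":70},
  ],
)

```text
time: 2.95
eef_pos: [0.3733, 0.1621, 0.2321]
tool_rot: [3.013, -0.52, 1.07]
contact_force: [-0.1, 0.2, 0.5]
gripper_width: 0.0701
grip_force: 0.0
```

```bash
python3 -c "
from plan import *
s=observe();print(s['eef_pos'],s['tool_rot'],s['joint_pos'])
rel(*grasp(.20))"
```

```text
[0.3733 0.1621 0.2321] [ 3.0132 -0.5203  1.0704] [-0.0765 -0.6111  1.9803  0.4123  1.4296  0.471 ]
slide [-0.0473  0.0949  0.1839] dr [-0.0697  0.0307  0.2113] deg 25.743219381198575 mm 42.460097219068615
```

Emit:
drive_tool(
  moves=[
    {"slide":[-0.02,0.05,0.1],"dr":[-0.07,0.03,0.21],"claw":70},
    {"slide":[-0.05,0.09,0.18],"dr":[-0.07,0.03,0.21],"claw":70},
    {"slide":[-0.05,0.09,0.18],"dr":[-0.07,0.03,0.21],"claw":70},
    {"slide":[-0.05,0.09,0.18],"dr":[-0.07,0.03,0.21],"claw":70},
  ],
)

```text
time: 3.45
eef_pos: [0.3949, 0.163, 0.1995]
tool_rot: [3.135, -0.611, 0.597]
contact_force: [0.0, -0.3, 1.0]
gripper_width: 0.0699
grip_force: 0.0
```

Run:
```python
from plan import *
from fit import ring,T,A
s=observe();print(s['time'],s['eef_pos'],s['tool_rot'],s['joint_pos'])
rel(*grasp(.20)); rel(*grasp(.14))
f=grab_frame("wrist"); save(f,"w0.png"); im=f["pixels"].copy()
for l in landmark_of("jar",f)[:2]: print(l["location"],l["p"],"expect",proj(f,[.4944,.2208,.034]))
m=masks_of("jar",f)
if m: print(m[0]["extent"],m[0]["p"])
for h,r in((.056,.0195),(.072,.0195)): cv2.polylines(im,[proj(f,ring(Q,[0,0,.034],A,h,r)).round().astype(int)],True,(0,255,0),1)
for y in(-.085,.085): cv2.polylines(im,[proj(f,ring(Q,[0,y,.034],A,.104,.0135)).round().astype(int)],True,(0,255,0),1)
f["pixels"]=im; save(f,"w0o.png")
```

```text
3.55 [0.3955 0.1628 0.2002] [ 3.1342 -0.6121  0.5975] [-0.0024 -0.6586  2.0934  0.3486  1.1993  0.9305]
slide [-0.0079  0.0253  0.009 ] dr [-0.0029 -0.0006  0.0094] deg 1.1336222197601655 mm 5.591389952596229
slide [-0.0083  0.027   0.309 ] dr [-0.0029 -0.0006  0.0094] deg 1.1336222197601655 mm 62.05300045839727
[327.8, 223.6] 0.78 expect [[330.5332 221.4369]]
[299.5, 202.1, 352.6, 265.8] 0.68
```

View pics/w0o.png

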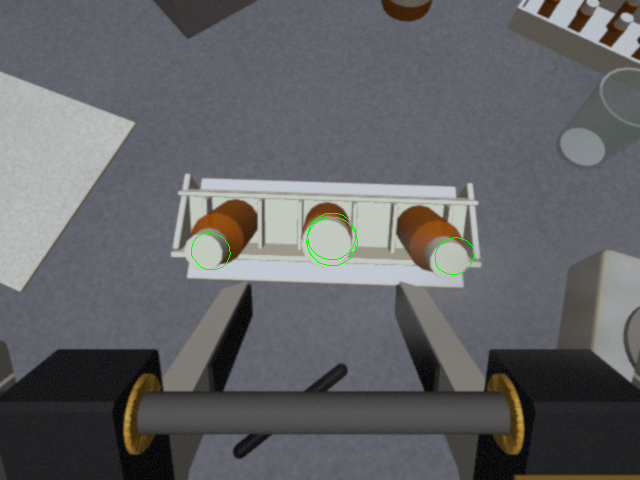

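```bash
sed -i 's/^Q=.*/Q=[.4928,.2220,.5745]/' plan.py
python3 - <<'E'
from plan import *
rel(*grasp(.13))
E
```

```text
slide [-0.0112  0.0164  0.3567] dr [-0.0028 -0.0005  0.0089] deg 1.0676909436690147 mm 71.45731450977894
```

Emit:
drive_tool(
  moves=[
    {"slide":[-0.01,0.016,0.18],"dr":[-0.003,0,0.009],"claw":70},
    {"slide":[-0.01,0.016,0.36],"dr":[-0.003,0,0.009],"claw":70},
    {"slide":[-0.01,0.016,0.36],"dr":[-0.003,0,0.009],"claw":70},
    {"slide":[-0.01,0.016,0.36],"dr":[-0.003,0,0.009],"claw":70},
  ],
)

```text
time: 4.2
eef_pos: [0.4307, 0.1819, 0.1406]
tool_rot: [3.142, -0.612, 0.574]
contact_force: [0.1, -0.8, 0.0]
gripper_width: 0.0697
grip_force: 0.0
```

```bash
cat > w.py <<'E'
from plan import *
import sys
from fit import ring,A
s=observe();print(s['time'],s['eef_pos'],s['tool_rot'],s['joint_pos'])
f=grab_frame("wrist"); im=f["pixels"].copy()
P=R.from_euler("xyz",s["tool_rot"]).as_matrix(); print("cam in tool",P.T@(-cv2.Rodrigues(np.array(f["rvec"]))[0].T@np.array(f["tvec"])-s["eef_pos"]))
hsv=cv2.cvtColor(im,cv2.COLOR_RGB2HSV); m=masks_of("jar",f)
if m:
    k=m[0]["pixels"]; cap=(k&(hsv[...,1]<90)&(hsv[...,2]>120)).astype(np.uint8)
    n,_,st,ce=cv2.connectedComponentsWithStats(cap); i=1+np.argmax(st[1:,4])
    print("mask",m[0]["p"],m[0]["extent"],"cap",st[i],ce[i])
e=ring(Q,[0,0,.034],A,.072,.0195); pe=proj(f,e); print("exp cap",pe.min(0),pe.max(0),pe.mean(0))
cv2.polylines(im,[pe.round().astype(int)],True,(0,255,0),1)
for y in(-.085,.085): cv2.polylines(im,[proj(f,ring(Q,[0,y,.034],A,.104,.0135)).round().astype(int)],True,(0,255,0),1)
f["pixels"]=im; save(f,sys.argv[1])
rel(*grasp(.037));
E
python3 w.py w1.png
```

```text
4.3 [0.431  0.1818 0.1416] [ 3.1403 -0.6142  0.5742] [ 0.0745 -0.5146  2.1378  0.3352  0.99    0.9625]
cam in tool [ 0.0798 -0.0002 -0.1667]
mask 0.96 [287.2, 219.5, 353.4, 304.2] cap [ 288  238   65   66 3303] [319.7569 271.0285]
exp cap [291.249  241.2944] [356.0328 302.4901] [322.8556 272.2353]
slide [-0.0072 -0.0016  0.4665] dr [ 0.0008 -0.0017 -0.0002] deg 0.21068171581919434 mm 93.31110368468238
```

View pics/w1.png

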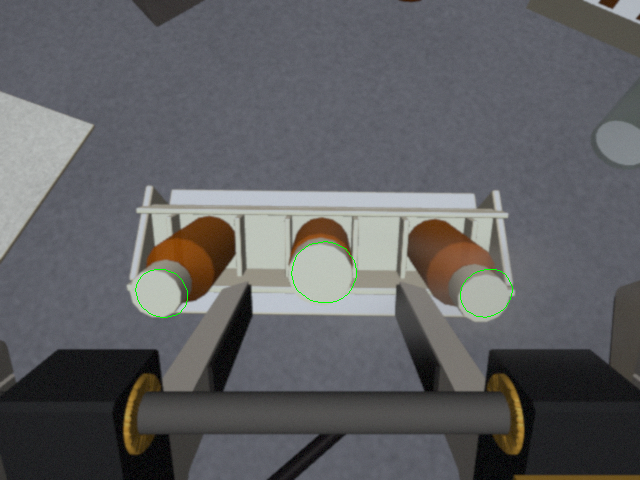

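Emit:
drive_tool(
  moves=[
    {"slide":[-0.007,-0.006,0.15],"dr":[0,0,0],"claw":70},
    {"slide":[-0.007,-0.006,0.28],"dr":[0,0,0],"claw":70},
    {"slide":[-0.007,-0.006,0.38],"dr":[0,0,0],"claw":70},
    {"slide":[-0.007,-0.006,0.44],"dr":[0,0,0],"claw":70},
    {"slide":[-0.007,-0.006,0.465],"dr":[0,0,0],"claw":70},
  ],
)

```text
time: 5.03
eef_pos: [0.4738, 0.2114, 0.0627]
tool_rot: [-3.141, -0.612, 0.574]
contact_force: [-0.6, -0.6, -0.3]
gripper_width: 0.0697
grip_force: 0.0
```

Emit:
drive_tool(
  moves=[
    {"slide":[0,0,0],"dr":[0,0,0],"claw":60},
    {"slide":[0,0,0],"dr":[0,0,0],"claw":50},
    {"slide":[0,0,0],"dr":[0,0,0],"claw":40},
    {"slide":[0,0,0],"dr":[0,0,0],"claw":38},
    {"slide":[0,0,0],"dr":[0,0,0],"claw":38},
  ],
  newtons=8,
)

```text
time: 5.65
eef_pos: [0.4738, 0.2114, 0.0633]
tool_rot: [-3.142, -0.612, 0.574]
contact_force: [-3.3, -1.9, 4.3]
gripper_width: 0.0421
grip_force: 8.0
```

Emit:
drive_tool(
  moves=[
    {"slide":[0,0,0],"dr":[0,0,0],"claw":34},
    {"slide":[0,0,0],"dr":[0,0,0],"claw":34},
    {"slide":[0,0,-0.05],"dr":[0,0,0],"claw":34},
    {"slide":[0,0,-0.12],"dr":[0,0,0],"claw":34},
    {"slide":[0,0,-0.2],"dr":[0,0,0],"claw":34},
  ],
  newtons=40,
)

```text
time: 6.28
eef_pos: [0.4538, 0.1987, 0.0957]
tool_rot: [-3.141, -0.611, 0.573]
contact_force: [0.9, -0.4, -0.1]
gripper_width: 0.0417
grip_force: 40.0
```

Emit:
drive_tool(
  moves=[
    {"slide":[0,0,-0.2],"dr":[0,0,0],"claw":34},
    {"slide":[0,0,-0.4],"dr":[0,0,0],"claw":34},
    {"slide":[0,0,-0.5],"dr":[0,0,0],"claw":34},
    {"slide":[0,0,-0.5],"dr":[0,0,0],"claw":34},
  ],
)

```text
time: 6.78
eef_pos: [0.4061, 0.1672, 0.1786]
tool_rot: [3.14, -0.614, 0.574]
contact_force: [0.6, 0.0, -1.7]
gripper_width: 0.0412
grip_force: 40.0
```

Run:
```python
from plan import *
s=observe();print(s['time'],s['eef_pos'],s['tool_rot'],s['joint_pos'],s['contact_force'],s['torque'],s["gripper_width"])
f=grab_frame("wrist"); g=grab_frame("scene"); 
im=np.hstack([cv2.resize(f["pixels"],(480,360)),g["pixels"][140:320,340:500].repeat(2,0).repeat(2,1)]); cv2.imwrite("pics/w2.png",im[:,:,::-1])
pad=[.5445,-.0655,.09]
yaw=-np.arctan2(1,1)*0+ (.5745-np.pi/2)-0.8
for y in (-57,-105): rel(*down([pad[0],pad[1],.22],np.radians(y)))
```

```text
6.775 [0.4061 0.1672 0.1786] [ 3.1398 -0.6138  0.5739] [ 0.024  -0.6216  2.119   0.3382  1.1255  0.9562] [ 0.5656  0.0122 -1.7127] [-0.2336  0.4565 -0.0042] 0.041179412956631384
slide [ 0.0869  1.3558 -0.2093] dr [-0.0001 -0.3049 -0.0013] deg 34.936680236117425 mm 274.9214982599922
slide [ 0.0869  1.3558 -0.2093] dr [-0.1277 -0.2865  0.4043] deg 58.63451504824028 mm 274.9214982599922
```

View pics/w2.png

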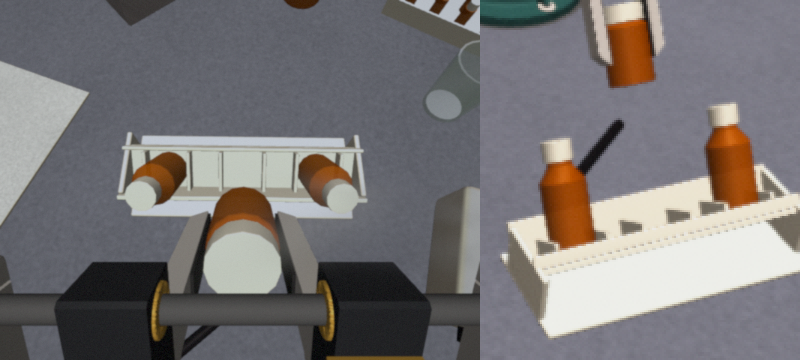

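The jar is held straight between the fingers (cap around (243,262) in the left crop), and both tall bottles are still in their cradles. Next I move over the pad.

Emit:
drive_tool(
  moves=[
    {"slide":[0,0.1,-0.25],"dr":[-0.03,-0.06,0.08],"claw":34},
    {"slide":[0.03,0.35,-0.27],"dr":[-0.06,-0.13,0.18],"claw":34},
    {"slide":[0.05,0.6,-0.25],"dr":[-0.09,-0.2,0.28],"claw":34},
    {"slide":[0.06,0.8,-0.23],"dr":[-0.12,-0.27,0.38],"claw":34},
    {"slide":[0.07,1.0,-0.21],"dr":[-0.128,-0.287,0.404],"claw":34},
  ],
)

```text
time: 7.5
eef_pos: [0.5048, -0.0076, 0.2176]
tool_rot: [-3.124, -0.044, -0.197]
contact_force: [0.9, 0.4, -0.2]
gripper_width: 0.0411
grip_force: 40.0
```

Run:
```python
from plan import *
s=observe();print(s['time'],s['eef_pos'],s['tool_rot'],s['joint_pos'])
rel(*down([.5445,-.0655,.17],np.radians(-105)))
```

```text
7.5 [ 0.5048 -0.0076  0.2176] [-3.1237 -0.044  -0.1974] [-0.1376 -0.0484  1.5132  0.0152  1.6318  1.6315]
slide [0.2407 0.2494 0.2442] dr [-0.0096 -0.0217  0.0324] deg 4.601231703005796 mm 84.81094709885267
```

Emit:
drive_tool(
  moves=[
    {"slide":[0.12,0.13,0.05],"dr":[-0.01,-0.022,0.032],"claw":34},
    {"slide":[0.24,0.25,0.15],"dr":[-0.01,-0.022,0.032],"claw":34},
    {"slide":[0.24,0.25,0.24],"dr":[-0.01,-0.022,0.032],"claw":34},
    {"slide":[0.24,0.25,0.24],"dr":[-0.01,-0.022,0.032],"claw":34},
  ],
)

```text
time: 8.0
eef_pos: [0.5422, -0.0639, 0.1692]
tool_rot: [-3.14, 0.002, -0.256]
contact_force: [-0.8, 0.3, -1.4]
gripper_width: 0.0415
grip_force: 40.0
```

Run:
```python
from plan import *
s=observe();print(s['time'],s['eef_pos'],s['tool_rot'],s['joint_pos'],s["contact_force"])
F={n:grab_frame(n) for n in("scene","top")}; 
rel(*down([.5445,-.0655,.13],np.radians(-105)))
for n,f in F.items():
    l=landmark_of("jar",f); m=masks_of("jar",f); print(n,[(x["location"],x["p"]) for x in l[:2]],m[0]["extent"] if m else None)
    p,M=s["eef_pos"],R.from_euler("xyz",s["tool_rot"]).as_matrix(); print("exp base",proj(f,p+M[:,2]*.036))
    im=f["pixels"].copy(); a=np.linspace(0,6.283,40)
    for h,r in((0,.021),(.052,.021),(.072,.0195)):
        P=p+M[:,2]*(.036-h)+r*(np.outer(np.cos(a),M[:,0])+np.outer(np.sin(a),M[:,1])); cv2.polylines(im,[proj(f,P).round().astype(int)],True,(0,255,0),1)
    F[n]=im
b=np.hstack([cv2.resize(F["scene"][140:300,200:340],None,fx=2.8,fy=2.8,interpolation=2),cv2.resize(F["top"][140:300,310:430],None,fx=2.8,fy=2.8)])
cv2.imwrite("pics/m0.png",b[:,:,::-1])
```

```text
8.0 [ 0.5422 -0.0639  0.1692] [-3.1404  0.0023 -0.2565] [-0.222   0.095   1.462   0.0013  1.5869  1.6053] [-0.8121  0.2659 -1.3545]
slide [0.006  0.0066 0.2135] dr [-0.0006 -0.0021  0.003 ] deg 0.43231291721491194 mm 42.7299123149328
scene [([272.4, 206.7], 0.86), ([271.0, 263.4], 0.36)] [256.5, 168.1, 277.6, 216.7]
exp base [[269.1982 207.9131]]
top [([379.7, 225.1], 0.45)] [366.2, 230.0, 380.9, 234.3]
exp base [[376.9538 222.4952]]
```

View pics/m0.png

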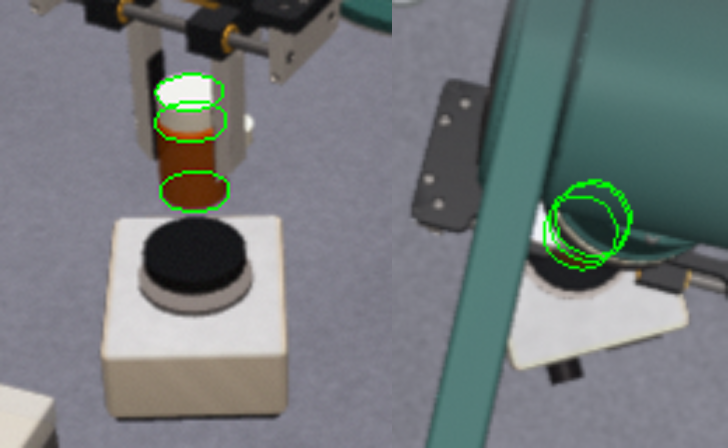

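Emit:
drive_tool(
  moves=[
    {"slide":[0.006,0.007,0.08],"dr":[0,-0.002,0.003],"claw":34},
    {"slide":[0.006,0.007,0.15],"dr":[0,-0.002,0.003],"claw":34},
    {"slide":[0.006,0.007,0.19],"dr":[0,-0.002,0.003],"claw":34},
    {"slide":[0.006,0.007,0.19],"dr":[0,-0.002,0.003],"claw":34},
  ],
)

```text
time: 8.8
eef_pos: [0.5442, -0.0665, 0.1336]
tool_rot: [-3.141, 0.001, -0.263]
contact_force: [0.6, 0.1, -1.8]
gripper_width: 0.0414
grip_force: 40.0
```

Emit:
drive_tool(
  moves=[
    {"slide":[0,0,0.01],"dr":[0,0,0],"claw":34},
    {"slide":[0,0,0.02],"dr":[0,0,0],"claw":34},
    {"slide":[0,0,0.03],"dr":[0,0,0],"claw":34},
  ],
)

```text
time: 9.18
eef_pos: [0.5453, -0.0667, 0.1294]
tool_rot: [-3.141, -0.002, -0.263]
contact_force: [-0.3, -0.5, -1.7]
gripper_width: 0.0415
grip_force: 40.0
```

Emit:
drive_tool(
  moves=[
    {"slide":[0,0,0.01],"dr":[0,0,0],"claw":34},
    {"slide":[0,0,0.02],"dr":[0,0,0],"claw":34},
    {"slide":[0,0,0.02],"dr":[0,0,0],"claw":34},
  ],
)

```text
time: 9.55
eef_pos: [0.5451, -0.0667, 0.1253]
tool_rot: [-3.141, -0.002, -0.263]
contact_force: [0.0, -0.8, -0.3]
gripper_width: 0.0416
grip_force: 40.0
```

Emit:
drive_tool(
  moves=[
    {"slide":[0,0,0.01],"dr":[0,0,0],"claw":34},
    {"slide":[0,0,0.02],"dr":[0,0,0],"claw":34},
    {"slide":[0,0,0.02],"dr":[0,0,0],"claw":34},
  ],
)

```text
time: 9.93
eef_pos: [0.5452, -0.0667, 0.1215]
tool_rot: [-3.141, -0.002, -0.263]
contact_force: [-1.2, 0.6, 2.7]
gripper_width: 0.0415
grip_force: 40.0
```

Emit:
drive_tool(
  moves=[
    {"slide":[0,0,0.01],"dr":[0,0,0],"claw":34},
    {"slide":[0,0,0.02],"dr":[0,0,0],"claw":34},
    {"slide":[0,0,0.02],"dr":[0,0,0],"claw":34},
  ],
)

```text
time: 10.3
eef_pos: [0.5452, -0.0667, 0.1176]
tool_rot: [-3.141, -0.002, -0.263]
contact_force: [-2.6, 0.1, 5.4]
gripper_width: 0.0411
grip_force: 40.0
```

Emit:
drive_tool(
  moves=[
    {"slide":[0,0,0.005],"dr":[0,0,0],"claw":34},
    {"slide":[0,0,0.01],"dr":[0,0,0],"claw":34},
    {"slide":[0,0,0.01],"dr":[0,0,0],"claw":34},
  ],
)

```text
time: 10.68
eef_pos: [0.5453, -0.0667, 0.116]
tool_rot: [-3.141, -0.002, -0.263]
contact_force: [-2.3, 0.5, 6.9]
gripper_width: 0.0415
grip_force: 40.0
```

Emit:
drive_tool(
  moves=[
    {"slide":[0,0,0.004],"dr":[0,0,0],"claw":34},
    {"slide":[0,0,0.004],"dr":[0,0,0],"claw":34},
  ],
)

```text
time: 10.92
eef_pos: [0.5453, -0.0667, 0.1154]
tool_rot: [-3.141, -0.003, -0.263]
contact_force: [-1.8, -0.8, 7.4]
gripper_width: 0.0414
grip_force: 40.0
```

Emit:
drive_tool(
  moves=[
    {"slide":[0,0,0.004],"dr":[0,0,0],"claw":34},
    {"slide":[0,0,0.004],"dr":[0,0,0],"claw":34},
  ],
)

```text
time: 11.18
eef_pos: [0.5453, -0.0667, 0.1152]
tool_rot: [-3.141, -0.003, -0.263]
contact_force: [-4.6, 0.5, 9.4]
gripper_width: 0.0412
grip_force: 40.0
```

Emit:
drive_tool(
  moves=[
    {"slide":[0,0,0.003],"dr":[0,0,0],"claw":34},
    {"slide":[0,0,0.003],"dr":[0,0,0],"claw":34},
  ],
)

```text
time: 11.42
eef_pos: [0.5453, -0.0667, 0.1152]
tool_rot: [-3.141, -0.003, -0.263]
contact_force: [-4.8, -0.3, 11.0]
gripper_width: 0.0416
grip_force: 40.0
```

Run:
```python
from plan import *
s=observe();print(s['time'],s['eef_pos'],s['contact_force'],s['torque'])
f=grab_frame("scene"); cv2.imwrite("pics/p.png",cv2.resize(f["pixels"][150:300,200:340],None,fx=4,fy=4,interpolation=2)[:,:,::-1])
```

```text
11.425 [ 0.5453 -0.0667  0.1152] [-4.7631 -0.2696 11.0195] [ 0.2034  1.0284 -0.0065]
```

View pics/p.png

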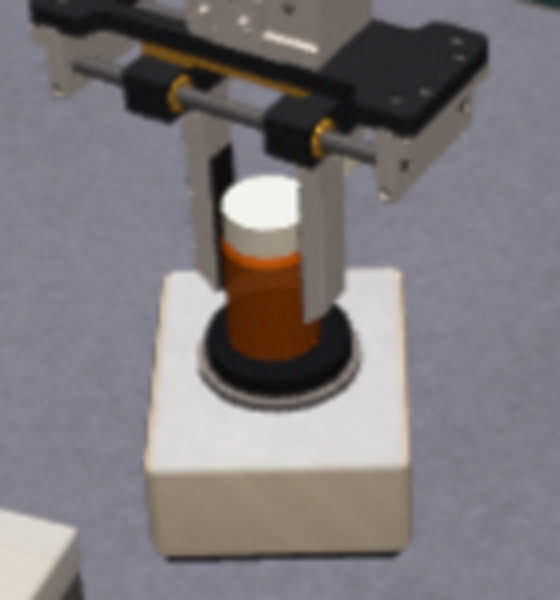

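The pad is down with little collar showing. The TCP has stalled at 0.1152 m while the force rises to about 12 N, so it is on the stop. I hold here with slightly more push.

Emit:
drive_tool(
  moves=[
    {"slide":[0,0,0.002],"dr":[0,0,0],"claw":34},
    {"slide":[0,0,0.002],"dr":[0,0,0],"claw":34},
    {"slide":[0,0,0.002],"dr":[0,0,0],"claw":34},
    {"slide":[0,0,0.002],"dr":[0,0,0],"claw":34},
    {"slide":[0,0,0.002],"dr":[0,0,0],"claw":34},
  ],
)

```text
time: 12.1
eef_pos: [0.5453, -0.0667, 0.1152]
tool_rot: [-3.141, -0.003, -0.263]
contact_force: [-5.2, -0.1, 13.1]
gripper_width: 0.0414
grip_force: 40.0
```

Emit:
drive_tool(
  moves=[
    {"slide":[0,0,0],"dr":[0,0,0],"claw":34},
    {"slide":[0,0,0],"dr":[0,0,0],"claw":34},
    {"slide":[0,0,0],"dr":[0,0,0],"claw":34},
    {"slide":[0,0,0],"dr":[0,0,0],"claw":34},
    {"slide":[0,0,0],"dr":[0,0,0],"claw":34},
  ],
)

```text
time: 12.72
eef_pos: [0.5453, -0.0668, 0.1152]
tool_rot: [-3.141, -0.003, -0.263]
contact_force: [-4.9, 0.1, 13.2]
gripper_width: 0.0418
grip_force: 40.0
```

Emit:
drive_tool(
  moves=[
    {"slide":[0,0,0],"dr":[0,0,0],"claw":34},
    {"slide":[0,0,0],"dr":[0,0,0],"claw":34},
  ],
)

```text
time: 12.98
eef_pos: [0.5454, -0.0668, 0.1152]
tool_rot: [-3.141, -0.003, -0.263]
contact_force: [-4.9, 0.8, 11.6]
gripper_width: 0.0413
grip_force: 40.0
```

Emit:
drive_tool(
  moves=[
    {"slide":[0,0,-0.05],"dr":[0,0,0],"claw":34},
    {"slide":[0,0,-0.15],"dr":[0,0,0],"claw":34},
    {"slide":[0,0,-0.25],"dr":[0,0,0],"claw":34},
    {"slide":[0,0,-0.25],"dr":[0,0,0],"claw":34},
  ],
)

```text
time: 13.48
eef_pos: [0.5459, -0.0668, 0.1632]
tool_rot: [-3.141, -0.004, -0.263]
contact_force: [0.6, 0.7, -1.3]
gripper_width: 0.0414
grip_force: 40.0
```

Run:
```python
from plan import *
s=observe();print(s['time'],s['eef_pos'],s['tool_rot'],s['contact_force'])
rel(*down([.4827,-.3093,.12],np.radians(-105)))
```

```text
13.475 [ 0.5459 -0.0668  0.1632] [-3.1406 -0.0042 -0.2629] [ 0.5966  0.7113 -1.3224]
slide [0.0092 1.2529 0.215 ] dr [-0.0005 -0.0021 -0.0006] deg 0.2551925429791427 mm 254.24572644020776
```

Emit:
drive_tool(
  moves=[
    {"slide":[0,0.2,0],"dr":[0,-0.002,0],"claw":34},
    {"slide":[0,0.45,0],"dr":[0,-0.002,0],"claw":34},
    {"slide":[0.005,0.7,0],"dr":[0,-0.002,0],"claw":34},
    {"slide":[0.01,0.9,0],"dr":[0,-0.002,0],"claw":34},
    {"slide":[0.01,1,0],"dr":[0,-0.002,0],"claw":34},
  ],
)

```text
time: 14.1
eef_pos: [0.4937, -0.2616, 0.1602]
tool_rot: [-3.14, 0.005, -0.265]
contact_force: [0.8, 0.5, -1.1]
gripper_width: 0.0413
grip_force: 40.0
```

Emit:
drive_tool(
  moves=[
    {"slide":[0,0.1,0.05],"dr":[0,0,0],"claw":34},
    {"slide":[0,0.2,0.1],"dr":[0,0,0],"claw":34},
    {"slide":[0,0.25,0.15],"dr":[0,0,0],"claw":34},
    {"slide":[0,0.25,0.15],"dr":[0,0,0],"claw":34},
  ],
)

```text
time: 14.6
eef_pos: [0.4811, -0.3082, 0.1304]
tool_rot: [-3.139, 0.005, -0.263]
contact_force: [0.3, 0.4, -2.2]
gripper_width: 0.0416
grip_force: 40.0
```

```bash
cat > c.py <<'E'
from plan import *
from fit import ring,T
import sys
C=[.5117,-.317,-.2606]
s=observe();print(s['time'],s['eef_pos'],s['tool_rot'],s['contact_force'])
rel(*down([.4827,-.3093,.06],np.radians(-105)))
F={n:grab_frame(n) for n in("scene","wrist")}; p,M=s["eef_pos"],R.from_euler("xyz",s["tool_rot"]).as_matrix(); a=np.linspace(0,6.283,40)
for n,f in F.items():
    for t in("pocket","vial","jar","carrier"):
        l=landmark_of(t,f)[:1]; print(n,t,[(np.round(x["location"],1),round(x["p"],2)) for x in l],"exp",proj(f,p+M[:,2]*.0352 if t=="jar" else T(C,{"pocket":[-.03,0,.01],"vial":[.045,0,.01],"carrier":[0,0,0]}[t]))[0])
    im=f["pixels"].copy()
    cv2.polylines(im,[proj(f,T(C,[[-.075,-.04,.02],[.075,-.04,.02],[.075,.04,.02],[-.075,.04,.02]])).round().astype(int)],True,(0,0,255),1)
    for x,z,r in((-.03,.02,.0235),(.045,.02,.0135)): cv2.polylines(im,[proj(f,ring(C,[x,0,z],[0,0,1.],0,r)).round().astype(int)],True,(0,255,0),1)
    for h,r in((0,.021),(.072,.0195)):
        P=p+M[:,2]*(.0352-h)+r*(np.outer(np.cos(a),M[:,0])+np.outer(np.sin(a),M[:,1])); cv2.polylines(im,[proj(f,P).round().astype(int)],True,(255,0,255),1)
    F[n]=im
b=np.hstack([cv2.resize(F["scene"][130:270,90:210],(360,420),interpolation=2),cv2.resize(F["wrist"][:,100:540],(385,420))]); cv2.imwrite("pics/"+sys.argv[1],b[:,:,::-1])
E
python3 c.py c0.png
```

```text
14.7 [ 0.4821 -0.308   0.1321] [-3.14    0.0028 -0.2624] [ 0.0801 -0.0076 -0.8168]
slide [0.0058 0.0061 0.3605] dr [-0.0008  0.0014 -0.0003] deg 0.18675768230468673 mm 72.12289969520593
scene pocket [(array([165.1, 222.1]), 0.89)] exp [163.8133 222.7362]
scene vial [(array([137.6, 244.6]), 0.69)] exp [138.3825 243.8623]
scene jar [(array([158.4, 186.5]), 0.55)] exp [156.8044 187.2133]
scene carrier [(array([155.2, 235. ]), 0.69)] exp [154.8689 234.7941]
wrist pocket [(array([325.8, 239.8]), 0.75)] exp [325.4512 238.5272]
wrist vial [] exp [325.4603 135.665 ]
wrist jar [] exp [323.923  281.9373]
wrist carrier [(array([326.3, 193.6]), 0.69)] exp [325.4101 196.9405]
```

View pics/c0.png

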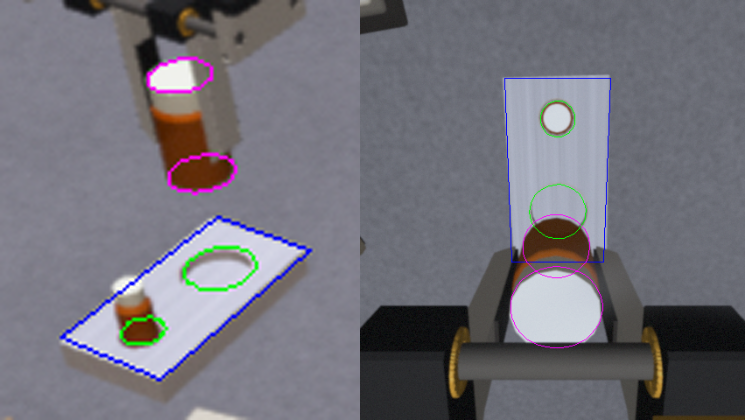

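Everything agrees within about 1 px: the pocket ring sits on the rim in both views, and the jar matches its drawn outline. Lowering to just above the mouth.

Emit:
drive_tool(
  moves=[
    {"slide":[0.005,0.006,0.12],"dr":[0,0.001,0],"claw":34},
    {"slide":[0.005,0.006,0.24],"dr":[0,0.001,0],"claw":34},
    {"slide":[0.005,0.006,0.33],"dr":[0,0.001,0],"claw":34},
    {"slide":[0.005,0.006,0.35],"dr":[0,0.001,0],"claw":34},
    {"slide":[0.005,0.006,0.35],"dr":[0,0.001,0],"claw":34},
  ],
)

```text
time: 15.82
eef_pos: [0.4826, -0.31, 0.0625]
tool_rot: [-3.141, 0.0, -0.263]
contact_force: [0.0, -1.2, -0.7]
gripper_width: 0.0413
grip_force: 40.0
```

```bash
sed -i 's/,.06\],np/,.046],np/' c.py; python3 c.py c1.png
```

```text
15.925 [ 0.483  -0.3104  0.0635] [-3.1415 -0.0015 -0.263 ] [ 0.153  -1.2562 -1.559 ]
slide [-0.0031 -0.0049  0.0873] dr [-0.     -0.0007 -0.0006] deg 0.10773410123316747 mm 17.489372312538798
scene pocket [(array([164.1, 223.7]), 0.83)] exp [163.8133 222.7362]
scene vial [(array([136.5, 241.7]), 0.54)] exp [138.3825 243.8623]
scene jar [(array([161.7, 216.8]), 0.87)] exp [161.6378 215.6404]
scene carrier [(array([155. , 233.8]), 0.86)] exp [154.8689 234.7941]
wrist pocket [(array([323.2, 286.4]), 0.51)] exp [322.1936 271.5949]
wrist vial [(array([321.4, 139.7]), 0.87)] exp [321.7836 140.0776]
wrist jar [(array([321.8, 287.4]), 0.63)] exp [323.9184 281.8079]
wrist carrier [(array([322.8, 215. ]), 0.77)] exp [322.1016 218.1619]
```

View pics/c1.png

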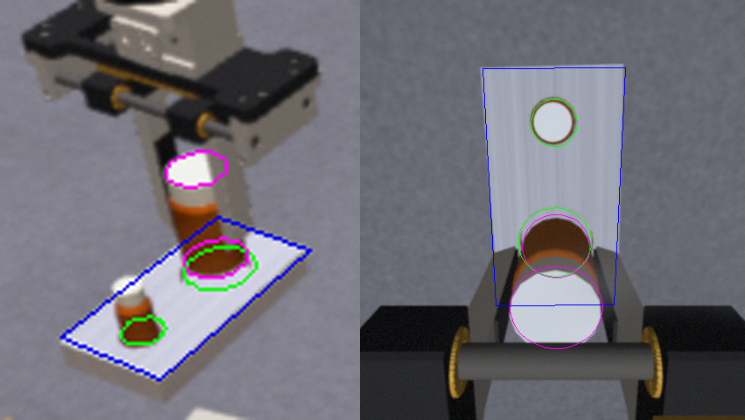

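Emit:
drive_tool(
  moves=[
    {"slide":[-0.003,-0.004,0.015],"dr":[0,0,0],"claw":34},
    {"slide":[-0.003,-0.004,0.025],"dr":[0,0,0],"claw":34},
    {"slide":[-0.003,-0.004,0.035],"dr":[0,0,0],"claw":34},
    {"slide":[-0.003,-0.004,0.035],"dr":[0,0,0],"claw":34},
  ],
)

```text
time: 16.92
eef_pos: [0.4818, -0.3088, 0.0549]
tool_rot: [-3.14, 0.001, -0.263]
contact_force: [-1.3, 0.3, -1.5]
gripper_width: 0.0415
grip_force: 40.0
```

Emit:
drive_tool(
  moves=[
    {"slide":[0,0,0.01],"dr":[0,0,0],"claw":34},
    {"slide":[0,0,0.02],"dr":[0,0,0],"claw":34},
    {"slide":[0,0,0.02],"dr":[0,0,0],"claw":34},
  ],
)

```text
time: 17.3
eef_pos: [0.4824, -0.3093, 0.0514]
tool_rot: [-3.141, -0.001, -0.263]
contact_force: [1.4, -1.3, -1.4]
gripper_width: 0.0414
grip_force: 40.0
```

Jar bottom is about 4 mm inside the mouth with no contact. Continuing.

Emit:
drive_tool(
  moves=[
    {"slide":[0,0,0.01],"dr":[0,0,0],"claw":34},
    {"slide":[0,0,0.02],"dr":[0,0,0],"claw":34},
    {"slide":[0,0,0.02],"dr":[0,0,0],"claw":34},
  ],
)

```text
time: 17.68
eef_pos: [0.4824, -0.3093, 0.0474]
tool_rot: [-3.141, -0.001, -0.263]
contact_force: [2.4, -2.8, -1.1]
gripper_width: 0.0411
grip_force: 40.0
```

Emit:
drive_tool(
  moves=[
    {"slide":[0,0,0.004],"dr":[0,0,0],"claw":34},
    {"slide":[0,0,0.008],"dr":[0,0,0],"claw":34},
    {"slide":[0,0,0.008],"dr":[0,0,0],"claw":34},
  ],
)

```text
time: 18.05
eef_pos: [0.4824, -0.3093, 0.046]
tool_rot: [-3.141, -0.001, -0.263]
contact_force: [2.7, -1.9, -0.1]
gripper_width: 0.0416
grip_force: 40.0
```

Emit:
drive_tool(
  moves=[
    {"slide":[0.005,0.003,0],"dr":[0,0,0],"claw":34},
    {"slide":[0.005,0.003,0.004],"dr":[0,0,0],"claw":34},
    {"slide":[0.005,0.003,0.004],"dr":[0,0,0],"claw":34},
  ],
)

```text
time: 18.42
eef_pos: [0.4825, -0.3095, 0.0453]
tool_rot: [-3.14, 0.001, -0.263]
contact_force: [-0.1, -0.6, 4.1]
gripper_width: 0.0412
grip_force: 40.0
```

Emit:
drive_tool(
  moves=[
    {"slide":[0,0,0.003],"dr":[0,0,0],"claw":34},
    {"slide":[0,0,0.003],"dr":[0,0,0],"claw":34},
  ],
)

```text
time: 18.68
eef_pos: [0.4826, -0.3095, 0.0453]
tool_rot: [-3.14, 0.001, -0.263]
contact_force: [-1.3, 0.6, 7.7]
gripper_width: 0.0414
grip_force: 40.0
```

Emit:
drive_tool(
  moves=[
    {"slide":[0,0,-0.002],"dr":[0,0,0],"claw":44},
    {"slide":[0,0,-0.002],"dr":[0,0,0],"claw":50},
    {"slide":[0,0,-0.002],"dr":[0,0,0],"claw":58},
    {"slide":[0,0,-0.002],"dr":[0,0,0],"claw":66},
    {"slide":[0,0,-0.002],"dr":[0,0,0],"claw":66},
  ],
  newtons=10,
)

```text
time: 19.3
eef_pos: [0.4827, -0.3097, 0.0445]
tool_rot: [-3.141, 0.001, -0.263]
contact_force: [-0.4, 1.0, 0.3]
gripper_width: 0.0658
grip_force: 0.0
```

Emit:
drive_tool(
  moves=[
    {"slide":[0,0,-0.05],"dr":[0,0,0],"claw":66},
    {"slide":[0,0,-0.15],"dr":[0,0,0],"claw":66},
    {"slide":[0,0,-0.35],"dr":[0,0,0],"claw":66},
    {"slide":[0,0,-0.6],"dr":[0,0,0],"claw":66},
    {"slide":[0,0,-0.6],"dr":[0,0,0],"claw":66},
  ],
)

```text
time: 19.92
eef_pos: [0.4854, -0.3118, 0.1715]
tool_rot: [3.138, -0.011, -0.263]
contact_force: [0.4, -0.3, -0.7]
gripper_width: 0.066
grip_force: 0.0
```

Run:
```python
from plan import *
s=observe();print(s['time'],s['eef_pos'],s['contact_force'],s['gripper_width'])
f=grab_frame("scene"); w=grab_frame("wrist"); cv2.imwrite("pics/end.png",np.hstack([cv2.resize(f["pixels"][150:290,90:230],(400,400),interpolation=2),cv2.resize(f["pixels"][180:310,340:520],(400,400))])[:,:,::-1])
print(landmark_of("jar",f)[0],proj(f,[.4827,-.3093,.01]))
```

```text
19.925 [ 0.4854 -0.3118  0.1715] [ 0.413  -0.2659 -0.7403] 0.0660176721986091
{'location': [165.3, 221.3], 'p': 0.6} [[163.8024 222.7302]]
```

View pics/end.png

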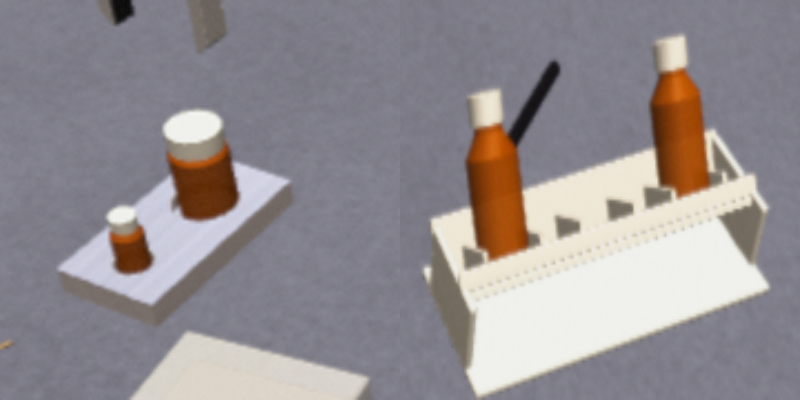

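The jar stands cap up in the large pocket (left crop, about (205,165)). The vial and both tall bottles are where they were, and the gripper is clear.

```bash
python3 -c "
from plant import close_job; print(close_job())"
```

```text
the job is handed in; nothing more can be done
None
```

The job is done and handed in at about 20 s: the jar was held on the fully pressed pad for over a second at about 14 N, then set cap up in the large pocket, and the tall bottles and vial were not moved.

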